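# Lock the lobby letterbox console

## Robot

A 7-joint arm with a two-finger parallel gripper is mounted at the origin on the work surface. World frame = base frame: x ahead of the robot, y to its left, z up, the work surface at z = 0. Lengths are in m, angles in rad, forces in N, time in s.
With the tool pointing down it reaches from about 0.35 to 0.9 m from the base axis. Payload 8.1 kg.
Tool frame: the origin (TCP) lies midway between the tips of the shut fingers; the grasp point (between the pads) lies 19 mm behind it; z points along the fingers, y is the line along which they close (so a half turn about z gives the same grasp; the last joint's range is limited). The gripper opens to 92 mm and grips with 3 to 60 N. Pads are 19 mm wide; open, the fingers measure 130 mm over their backs; the gripper's body (75 mm by 190 mm) begins 47 mm behind the grasp point.
Start: joints at [-1.309, 0.434, 0.025, 1.573, -0.012, 1.134, -0.075], TCP at [0.223, 0.584, 0.227] pointing down, gripper open.
Joint ranges: [-2.62, 2.62], [-0.44, 2.09], [-1.27, 1.32], [0.08, 2.57], [-1.32, 4.46], [0.12, 2], [-2.74, 2.74]. Speed limits (rad/s): [2.22, 2.22, 3.01, 3.01, 3.14, 3.14, 3.14].

## Interface

Orientations are given as a rotation vector (axis times angle).
In Python, from cell import observe, cams, job gives the robot as it stands. The module is installed in compiled form; this text tells all that it offers.
- The arm moves only by the tool step_arm, never from a script. Its argument "steps" is a list of rows, each a list of 6 numbers: the shift along the world's x, y, z in mm, then the turn, a rotation vector about the world's x, y, z in rad. In form: [[dx, dy, dz, rx, ry, rz], ...]. A call has 1 to 20 rows; each row shifts and turns the commanded pose from where the row before left it; what a row does not reach is not made up. A row lasts 1/12 s, in which the tool goes at most 41.7 mm and 7.16 degrees, less where a joint would pass 70% of its speed; a pose out of reach is approached as far as the arm can. A call with a gripper value outside its range is refused whole. "gripper" is the opening, from 0 (shut) to 1 (fully open), set as the call begins (left out, the last holds). The fingers move at their own pace and stop on an object; "force" is the grip in N (left out, the last holds). Time passes only in rows, so rows that do not move let the fingers close. It gives the time, the measured TCP pose, the force, the opening and the grip force at its end, in the units of the state.
- observe(): the state, without advancing time (a new reading comes with each control period).
- cams.get_image(name): name is "scene" or "top" or "wrist"; returns the picture (420x560x3 uint8, red, green, blue); there is no depth.
- cams.get_calibration(name): a dict with "fov_y" (degrees; the focal length in pixels is half the picture's height over the tangent of half this angle, whatever the lens; pixels are square), "cx", "cy" (the principal point, pixels), "world_to_cam" (4x4, takes a point from world to camera coordinates). Camera axes: x right, y up, looking along -z (the intrinsics and any distortion apply to the point x, -y, -z); pixel columns grow to the right and rows downward; lengths in m; the calibration is good to about 2 mm. A picture is of the moment at which its call begins: read the wrist's pose just before it. get_calibration takes no time and is no camera call; for the wrist camera it gives the pose at the moment of the call.
- job.sign_off(): hands the job in; it is judged then, once.
The state is a dict: "clock": time; "joints": joint angles; "dq": joint speeds; "joint_efforts": joint torques, N m; "position": TCP position; "ee_rot": TCP orientation; "force": force on the tool from outside, world axes, zero at the start; "ft_torque": the same for the moment, N m; "width": opening from 0.0 (shut) to 1.0 (fully open); "gripper_force": force on a finger pad.
Only numpy, scipy, OpenCV 4.12 (cv2) and the standard library are available. Lean on these libraries where they do the work, as an engineer would, in place of code of your own. Each camera call takes 0.05 s, during which the arm holds its last target. There are 200 camera calls.

## Task

Lock the letterbox console: slide its red lock grip left along the track, away from its starting place and into the dark end cover, until it is fully home against the stop hidden inside the cover. The stop is set differently every time, so feel for it; press home gently, without forcing the stop. Let go, leave the grip home, and leave the parcel, the tape roll and the stamp where they are.

Things in the scene. Friction and masses are not known exactly. Their poses are not given: they have to be found in the camera images.
- console: Lock console fixed to the counter, 500 mm wide (its y), 135 mm deep. Origin: centre of its underside, on the counter; x away from the robot's side, y left along the track, z up. Its brass face (150 mm up the slope) leans back: outward normal [-0.574, 0, 0.819] in these axes, 35 degrees from vertical; the face's centre, on the track's middle line, is at [0, 0, 85 mm].
- front_bar (a point): Middle of the front bar of an open brass rack above the face: three bars along the console's y, 8 mm thick, 470 mm long; this one 234 mm above the counter, the next 55 mm behind and 15 mm lower, the last 101 mm behind and 29 mm lower, on two posts. They bar the gripper from straight above: come in tilted, about along the face's normal, from the robot's side, below this bar.
- lock_grip: Red grip of the sliding lock bar: 18 mm across the track, 26 mm along it, standing from 11 to 47 mm off the face. Origin: on the face under its centre; y is the way it slides to lock, z the face's normal, x up the slope. Its flat steel tongue (14 mm wide, 3 to 11 mm off the face) reaches 100 mm ahead (+y) and 25 mm behind. Drags with 4 N of friction and stays where left.
- grip_top (a point): Centre of the grip's free top end, 47 mm out from the face.
- end_cover: Dark steel cover fixed on the face at the left end of the track: 44 mm across, 140 mm along the track, 20 mm high. Origin: on the face, middle of the mouth the tongue enters; axes as the lock grip's. Inside, unseen, a spring buffer and end stop: the tongue's tip meets the buffer 10 to 70 mm past the mouth, different each time. The stop must not be pressed with over 40 N.
- end_buffer (a joint): Travel of the hidden spring buffer in m: 0 while nothing pushes it, 0.006 when the tongue has pushed it fully against the end stop. It resists with 3 N at full travel, less than the bar's friction, so the bar stays home when left.
- parcel: Small cardboard parcel lying on the counter in front of the console, 80 x 110 x 42 mm; origin: centre of its underside. Leave it.
- tape_roll: Orange roll of tape lying flat on the counter, 90 mm across, 24 mm high; origin: centre of its underside. Leave it.
- stamp: Dark wooden hand stamp standing on the counter, 40 mm across, 57 mm tall; origin: centre of its underside. Leave it.
Mind the look-alikes: they are no part of the job. Of the things that look like the stamp, the middle-sized one is meant.

How it is judged:
At the end, for the whole second after the job is handed in: The lock bar rests home: its tongue holds the hidden buffer pushed in by more than 3 of its 6 mm (so within 3 mm of the end stop), the grip is at rest, and the parcel, tape roll and stamp are within 30 mm of where they were, the stamp upright (value of joint end_buffer above 0.003 m and linear speed of lock_grip below 0.01 m/s and distance of each of parcel, tape_roll, stamp from where it was at the start of the episode below 0.03 m and angle between stamp's own z axis and vertical below 0.3 rad); the robot touches nothing.
It fails at once if the stop was forced: the lock bar pressed on the buffer or stop in the end cover with more than 40 N (contact force between lock_grip and end_cover above 40 N).
It fails at once if the parcel, the tape roll or the stamp was shifted by more than 30 mm, or the stamp knocked over (distance of any of parcel, tape_roll, stamp from where it was at the start of the episode above 0.03 m or angle between stamp's own z axis and vertical above 0.5 rad).
It also fails if it takes over 38 s, if anything falls off the work surface, if the arm or the gripper's body presses on something with over 40 N, if the wrist force passes 120 N, or if a joint passes its speed limit or range.

## Working session

There is one attempt and no reset: what is moved stays moved. The work goes in short steps, Python scripts to look and compute and a tool call to move; the robot and the scene stay as the last step left them, time stands still between calls to the robot, and variables do not carry over. Pictures are saved under pics/ and viewed, at most 10 in all, crops included, and the job is handed in when it is done.

Besides the shell and the picture viewer there is one more tool, called after ">>>" by a JSON object that holds its "api" and its "payload", one argument or row to a line. step_arm: Moves the arm, as the interface text tells. Its arguments: {"type":"object","properties":{"steps":{"type":"array","items":{"type":"array","items":{"type":"number"}}},"gripper":{"type":"number"},"force":{"type":"number"}},"required":["steps"]}

```bash
mkdir -p pics; python3 - <<'E'
from cell import observe,cams
import cv2,numpy as np
np.set_printoptions(precision=4,suppress=True)
s=observe();print(s['clock'],s['position'],s['ee_rot'],s['width'])
for n in("scene","top"):
    c=cams.get_calibration(n);print(n,{k:(np.array(v) if k=='world_to_cam' else v) for k,v in c.items()})
    cv2.imwrite(f"pics/{n}.png",cams.get_image(n)[:,:,::-1])
E
```

```text
0.0 [0.2228 0.5834 0.2259] [-0.5698 -3.0893  0.0025] 1.0013852331847573
scene {'fov_y': 49.73908577751838, 'cx': 280.6387016526331, 'cy': 210.16259444163228, 'world_to_cam': array([[ 0.7425,  0.6699,  0.0043, -0.3215],
       [-0.4996,  0.5493,  0.6698,  0.1554],
       [ 0.4463, -0.4995,  0.7425, -1.3702],
       [ 0.    ,  0.    ,  0.    ,  1.    ]])}
top {'fov_y': 42.38841347972276, 'cx': 280.122892521583, 'cy': 208.99487121565826, 'world_to_cam': array([[ 0.0072, -0.9994, -0.0335, -0.0215],
       [ 0.9942,  0.0036,  0.1075, -0.47  ],
       [-0.1073, -0.034 ,  0.9936, -1.109 ],
       [ 0.    ,  0.    ,  0.    ,  1.    ]])}
```

View pics/scene.png

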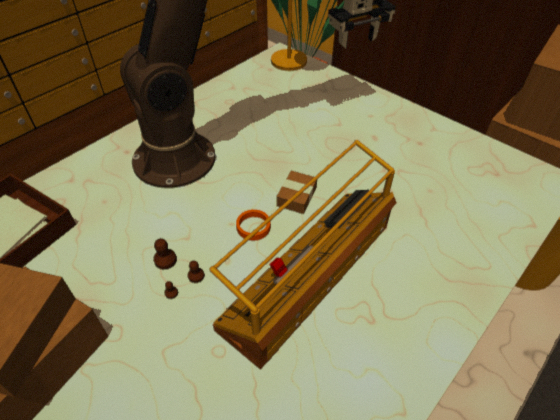

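View pics/top.png

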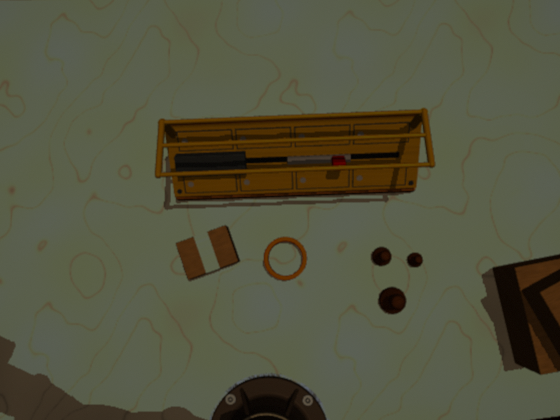

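The pictures show:
- **Console:** it spans top (160–433, 110–205).
- **Red grip:** top (338,161), scene (279,267).
- **Dark end cover:** top (210,161), scene (347,207).
- **Stamp look-alikes:** top (392,300) is large, (381,256) middle and (415,260) small. The middle-sized one at (381,256), scene (195,271), is the stamp. I won't reach for any of them, only keep clear.

Next I'll enlarge the crops for accurate pixels.

```bash
python3 - <<'E'
import cv2,numpy as np
t=cv2.imread("pics/top.png");s=cv2.imread("pics/scene.png")
def br(i,g):return cv2.LUT(i,np.array([255*(k/255)**g for k in range(256)],np.uint8))
a=cv2.resize(br(t,.5)[100:310,150:440],None,fx=2.75,fy=2.75,interpolation=cv2.INTER_CUBIC)
b=cv2.resize(br(s,.7)[135:370,205:405],None,fx=2.55,fy=2.55,interpolation=cv2.INTER_CUBIC)
cv2.imwrite("pics/tc.png",a);cv2.imwrite("pics/sc.png",b)
for n,i in(("top",t),("scene",s)):
    h=cv2.cvtColor(i,cv2.COLOR_BGR2HSV)
    m=(((h[...,0]<4)|(h[...,0]>174))&(h[...,1]>190)&(h[...,2]>60)).astype(np.uint8)
    k=cv2.connectedComponentsWithStats(m)
    print(n,[(x[:5].tolist(),c.round(1)) for x,c in zip(k[2][1:],k[3][1:]) if x[4]>15])
E
```

```text
top [([334, 161, 12, 4, 44], array([339.7, 162.6]))]
scene [([271, 258, 16, 19, 185], array([278.4, 267. ]))]
```

View pics/tc.png

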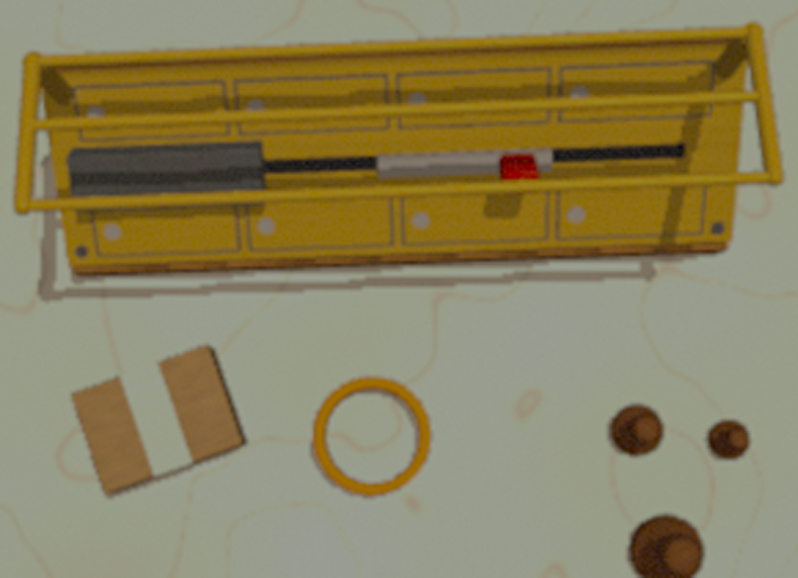

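View pics/sc.png

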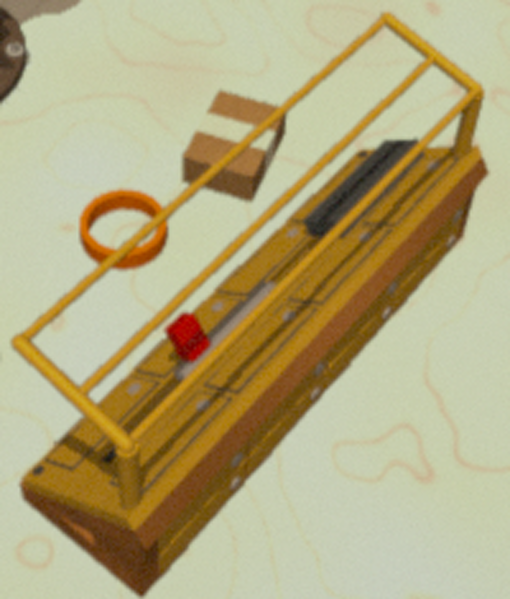

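The top crop shows:
- front bar ends (22,206) and (776,178)
- back bar ends (33,60) and (755,33)
- grip top near (518,163)
- cover mouth edge at x≈263
- parcel at (157,420), tape roll at (372,436), middle stamp at (637,430)

The scene crop shows the front bar from (387,18) to (20,342), the grip top at about (181,327) and the cover mouth at about (312,228).

```bash
cat > h.py <<'E'
import numpy as np,json
from scipy.optimize import least_squares
from scipy.spatial.transform import Rotation as R
from cell import cams,observe
np.set_printoptions(precision=4,suppress=True)
def proj(c,p):
    p=np.atleast_2d(p);q=p@np.array(c['world_to_cam'])[:3,:3].T+np.array(c['world_to_cam'])[:3,3]
    f=210/np.tan(np.radians(c['fov_y']/2));return np.c_[c['cx']-f*q[:,0]/q[:,2],c['cy']+f*q[:,1]/q[:,2]]
U=np.array([.819,0,.574]);N=np.array([-.574,0,.819])
def face(u,y,n):return np.array([0,y,.085])+u*U+n*N
def con(P,p):
    return R.from_euler('z',P[2]).apply(p)+[P[0],P[1],0]
E
python3 - <<'E'
from h import *
T=lambda x,y:np.array([x/2.75+150,y/2.75+100]);S=lambda x,y:np.array([x/2.55+205,y/2.55+135])
ct,cs=cams.get_calibration('top'),cams.get_calibration('scene')
def feats(v):
    b,g,m=v[3],v[4],v[5]
    return [(ct,[b,.235,.234],T(22,206)),(ct,[b,-.235,.234],T(776,178)),(ct,[b+.101,.235,.205],T(33,60)),(ct,[b+.101,-.235,.205],T(755,33)),
     (cs,[b,.235,.234],S(387,18)),(cs,[b,-.235,.234],S(20,342)),(cs,[b+.101,.235,.205],S(476,92)),(cs,[b+.101,-.235,.205],S(128,447)),
     (ct,face(-.075,.25,0),T(72,265)),(ct,face(-.075,-.25,0),T(727,243)),(cs,face(-.075,-.25,0),S(22,487)),(cs,face(.075,-.25,0),S(133,525)),
     (ct,face(0,g,.047),T(518,163)),(cs,face(0,g,.047),S(181,327)),
     (ct,face(.022,m,.02),T(263,143)),(cs,face(-.022,m,.02),S(307,222))]
r=lambda v:np.concatenate([(proj(c,con(v,p))[0]-q) for c,p,q in feats(v)])
o=least_squares(r,[.6,0,0,-.05,-.05,.1],loss='soft_l1');v=o.x;print(v,'\n',r(v).reshape(-1,2))
np.save('P.npy',v)
print('grip_top',con(v,face(0,v[4],.047)),'bar',con(v,[v[3],0,.234]),'mouth',con(v,face(0,v[5],0)))
def pl(c,px,z):
    s=least_squares(lambda a:proj(c,[a[0],a[1],z])[0]-px,[.4,0]);return s.x
for n,p,z in(('parcel',(157,420),.042),('tape',(372,436),.024),('stamp',(640,430),.05),('big',(670,550),.06)):print(n,pl(ct,T(*p),z))
E
```

```text
[ 0.5693 -0.0487  0.0391 -0.0538 -0.0879  0.0948] 
 [[ 1.0098 -0.1438]
 [ 0.4472 -0.2049]
 [ 0.6971  0.4341]
 [ 0.5204 -0.3318]
 [ 0.0873 -0.267 ]
 [ 0.2204  0.1037]
 [ 0.4743 -1.2454]
 [ 0.0112 -1.0612]
 [-0.7095 -1.9897]
 [ 2.8236 -2.7673]
 [ 1.4582 -2.1206]
 [-0.1253 -0.7588]
 [ 2.0578  5.2871]
 [ 0.9326 -1.4841]
 [-0.0212  0.1188]
 [-0.1898 -0.136 ]]
grip_top [ 0.5457 -0.1375  0.1235] bar [ 0.5155 -0.0508  0.234 ] mouth [0.5656 0.0461 0.085 ]
parcel [0.3774 0.1299]
tape [ 0.3669 -0.0303]
stamp [ 0.3721 -0.2274]
big [ 0.286  -0.2462]
```

```bash
cat >> h.py <<'E'
P=np.load('P.npy')
def Rt(th):
    z=np.array([np.sin(th),0,-np.cos(th)]);y=np.array([0,-1.,0]);x=np.cross(y,z)
    return R.from_euler('z',P[2])*R.from_matrix(np.c_[x,y,z])
def tcpface():
    s=observe();p=R.from_euler('z',-P[2]).apply(np.array(s['position'])-[P[0],P[1],0])-[0,0,.085]
    return np.array([p@U,p[1],p@N])
E
python3 - <<'E'
from h import *
s=observe();R0=R.from_rotvec(s['ee_rot']);print(R0.as_matrix())
for sg in(1,-1):
    Rg=Rt(np.radians(47));Rg=Rg if sg==1 else Rg*R.from_euler('z',np.pi)
    print(sg,(Rg*R0.inv()).as_rotvec(),Rg.as_rotvec())
z=Rt(np.radians(47)).as_matrix()[:,2]
t=con(P,face(-.004,-.138,.018));print('tool z',z,'contact-side pos',t,'hover',t-.13*z)
print('track dir',R.from_euler('z',P[2]).apply([0,1,0]))
E
```

```text
[[-0.9342  0.3568 -0.0004]
 [ 0.3568  0.9342 -0.0013]
 [-0.0001 -0.0013 -1.    ]]
1 [ 1.1095 -0.1841 -2.5337] [-2.8663 -0.056  -1.2463]
-1 [-0.1326 -0.8148  0.3815] [-0.0454  2.3209  0.0197]
tool z [ 0.7308  0.0286 -0.682 ] contact-side pos [ 0.5611 -0.1871  0.0974] hover [ 0.4661 -0.1908  0.1861]
track dir [-0.0391  0.9992  0.    ]
```

>>> {"api": "step_arm", "payload": {
  "steps": [
    [15, -26, 10, -0.0133, -0.0815, 0.0382],
    [15, -26, 10, -0.0133, -0.0815, 0.0382],
    [15, -26, 10, -0.0133, -0.0815, 0.0382],
    [15, -26, 10, -0.0133, -0.0815, 0.0382],
    [15, -26, 10, -0.0133, -0.0815, 0.0382],
    [15, -26, 10, -0.0133, -0.0815, 0.0382],
    [15, -26, 10, -0.0133, -0.0815, 0.0382],
    [15, -26, 10, -0.0133, -0.0815, 0.0382],
    [15, -26, 10, -0.0133, -0.0815, 0.0382],
    [15, -26, 10, -0.0133, -0.0815, 0.0382],
    [15, -26, 0, 0, 0, 0],
    [15, -26, 0, 0, 0, 0],
    [15, -26, 0, 0, 0, 0],
    [0, 0, 0, 0, 0, 0]
  ],
  "gripper": 0
}}

```text
clock: 1.27
position: [0.4196, 0.2396, 0.3259]
ee_rot: [-0.04, 2.322, 0.016]
force: [-0.1, -0.8, -0.5]
width: 0.04
gripper_force: 0.0
```

>>> {"api": "step_arm", "payload": {
  "steps": [
    [0, -36, -2, 0, 0, 0],
    [0, -36, -2, 0, 0, 0],
    [0, -36, -2, 0, 0, 0],
    [0, -36, -2, 0, 0, 0],
    [0, -36, -2, 0, 0, 0],
    [0, -36, -2, 0, 0, 0],
    [0, -36, -2, 0, 0, 0],
    [0, -36, -2, 0, 0, 0],
    [0, -36, -2, 0, 0, 0],
    [0, -36, -2, 0, 0, 0],
    [0, -36, -2, 0, 0, 0],
    [0, -34, -2, 0, 0, 0],
    [8, 0, -23, 0, 0, 0],
    [8, 0, -23, 0, 0, 0],
    [10, 0, -23, 0, 0, 0],
    [10, 0, -23, 0, 0, 0],
    [10, 0, -23, 0, 0, 0],
    [0, 0, 0, 0, 0, 0],
    [0, 0, 0, 0, 0, 0]
  ]
}}

```text
clock: 2.85
position: [0.4462, -0.0223, 0.2403]
ee_rot: [-0.056, 2.405, 0.017]
force: [-1.1, 0.3, -0.5]
width: 0.007
gripper_force: 0.0
```

```bash
python3 - <<'E'
from h import *
import cv2
print(tcpface(),observe()['position'],observe()['ee_rot'])
c=cams.get_calibration('wrist');i=cams.get_image('wrist')[:,:,::-1].copy()
v=P
def pr(n,u,y,h):print(n,proj(c,con(v,face(u,y,h)))[0])
for du in(-.009,.009):
  for dy in(-.013,.013):pr('grip top pred',du,v[4]+dy,.047)
pr('mouth top upper',.022,v[5],.02);pr('mouth lower',-.022,v[5],.02)
pr('tongue rear lo',-.007,v[4]-.025,.011);pr('tongue rear hi',.007,v[4]-.025,.011)
cv2.imwrite('pics/w1.png',cv2.LUT(i,np.array([255*(k/255)**.6 for k in range(256)],np.uint8)))
E
```

```text
[-0.0107  0.0312  0.1971] [ 0.4462 -0.0223  0.2403] [-0.0565  2.405   0.0168]
grip top pred [141.9818 177.2061]
grip top pred [169.1446 177.3905]
grip top pred [145.0065 194.6997]
grip top pred [171.5432 194.8749]
mouth top upper [338.7097 197.943 ]
mouth lower [342.2469 157.9335]
tongue rear lo [143.9921 168.1338]
tongue rear hi [146.0978 180.649 ]
```

View pics/w1.png

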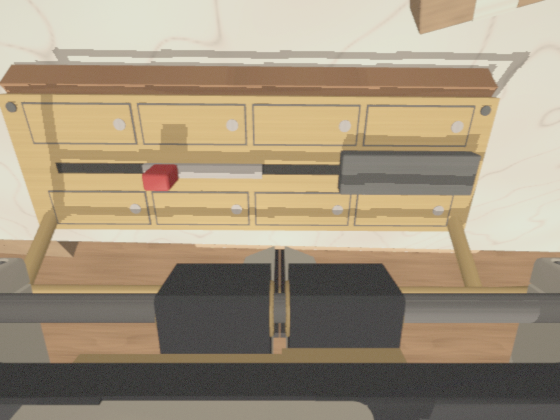

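The wrist view shows the grip at about (158,180) and the cover mouth at x≈340. Both match my model to within about 4 px. The arm fell short in y, so I'm checking the joints.

```bash
python3 - <<'E'
from h import *
s=observe();print(np.array(s['joints']),s['clock'])
t=con(P,face(-.006,-.138,.018));print(t)
for th in (47,42,40): 
  z=Rt(np.radians(th)).as_matrix()[:,2];Rg=Rt(np.radians(th))*R.from_euler('z',np.pi)
  print(th,z,t-.13*z,(Rg*R.from_rotvec(s['ee_rot']).inv()).as_rotvec())
E
```

```text
[-0.3343 -0.2214  0.1854  2.5692  1.0942  0.1179  0.4287] 2.9
[ 0.5594 -0.1872  0.0963]
47 [ 0.7308  0.0286 -0.682 ] [ 0.4644 -0.1909  0.185 ] [ 0.0066 -0.0837 -0.0061]
42 [ 0.6686  0.0262 -0.7431] [ 0.4725 -0.1906  0.1929] [ 0.0029  0.0035 -0.0063]
40 [ 0.6423  0.0251 -0.766 ] [ 0.4759 -0.1904  0.1959] [ 0.0014  0.0384 -0.0063]
```

>>> {"api": "step_arm", "payload": {
  "steps": [
    [12, -6, -4, 0, 0, 0],
    [10, -20, -4, 0, 0, 0],
    [2, -20, -4, 0, 0, 0],
    [2, -20, -5, 0, 0, 0],
    [0, -20, -5, 0, 0, 0],
    [0, -20, -5, 0, 0, 0],
    [0, -20, -5, 0, 0, 0],
    [0, -20, -5, 0, 0, 0],
    [0, -22, -5, 0, 0, 0],
    [0, 0, 0, 0, 0, 0]
  ]
}}

```text
clock: 3.73
position: [0.4655, -0.1737, 0.2076]
ee_rot: [-0.051, 2.402, 0.016]
force: [0.1, -0.1, -0.2]
width: 0.004
gripper_force: 0.0
```

```bash
python3 - <<'E'
from h import *
s=observe();print(tcpface(),np.array(s['joints']),s['position'])
Rg=Rt(np.radians(42))*R.from_euler('z',np.pi);print((Rg*R.from_rotvec(s['ee_rot']).inv()).as_rotvec())
E
```

```text
[-0.0186 -0.1209  0.1628] [-1.0268 -0.4347  1.3113  2.5255  1.3377  0.124   0.7348] [ 0.4655 -0.1737  0.2076]
[ 0.0026  0.0061 -0.0024]
```

>>> {"api": "step_arm", "payload": {
  "steps": [
    [13, -4, -13, 0, 0, 0],
    [15, -4, -15, 0, 0, 0],
    [15, -5, -16, 0, 0, 0],
    [0, 0, 0, 0, 0, 0]
  ]
}}

```text
clock: 4.07
position: [0.4772, -0.1652, 0.2104]
ee_rot: [-0.047, 2.406, -0.001]
force: [0.1, 0.3, 1.1]
width: 0.007
gripper_force: 0.0
```

```bash
python3 - <<'E'
from h import *
s=observe();print(tcpface(),np.array(s['joints']),s['position'],R.from_rotvec(s['ee_rot']).as_matrix())
E
```

```text
[-0.0071 -0.1128  0.1581] [-1.0593 -0.3895  1.3139  2.5174  1.4373  0.1174  0.591 ] [ 0.4772 -0.1652  0.2104] [[-0.7411 -0.034   0.6706]
 [-0.0347  0.9993  0.0124]
 [-0.6705 -0.014  -0.7418]]
```

```bash
cat > fk.py <<'E'
from h import *
import itertools
D=[([-1.309,.434,.025,1.573,-.012,1.134,-.075],[.2228,.5834,.2259],[-.5698,-3.0893,.0025]),
([-.3343,-.2214,.1854,2.5692,1.0942,.1179,.4287],[.4462,-.0223,.2403],[-.0565,2.405,.0168]),
([-1.0268,-.4347,1.3113,2.5255,1.3377,.124,.7348],[.4655,-.1737,.2076],[-.051,2.402,.016]),
([-1.0593,-.3895,1.3139,2.5174,1.4373,.1174,.591],[.4772,-.1652,.2104],[-.047,2.406,-.001])]
def fk(v,sg,q):
    M=R.identity();p=np.zeros(3);q=np.array(q)
    b,c,d1,a1,y1,d3,a3,y3,a4,d5,y5,a6,d7=v
    for ax,an,off in (('z',sg[0]*q[0]+b,(a1,y1,d1)),('y',q[1],(0,0,0)),('z',sg[1]*q[2],(a3,y3,d3)),('y',q[3],(a4,0,0)),('z',sg[2]*q[4],(0,y5,d5)),('y',q[5],(a6,0,0)),('z',sg[3]*q[6]+c,(0,0,d7))):
        M=M*R.from_euler(ax,an);p=p+M.apply(off)
    return p,M
E
cat > fit.py <<'E'
from fk import *
best=[]
for sg in itertools.product([1,-1],repeat=4):
  for b0 in(0,1.57,3.14,-1.57):
   for c0 in (0,1.57,3.14,-1.57):
    def r(v):
        o=[]
        for q,p,w in D:
            f,M=fk(v,sg,q);o+=[(f-p)*10,(M.inv()*R.from_rotvec(w)).as_rotvec()]
        return np.concatenate(o+[np.array(v[[3,4,6,7,8,10,11]])*.02])
    # orientation only first
    def ro(x):
        v=np.zeros(13);v[:2]=x
        return np.concatenate([(fk(v,sg,q)[1].inv()*R.from_rotvec(w)).as_rotvec() for q,p,w in D])
    o=least_squares(ro,[b0,c0]);best.append((o.cost,sg,o.x,r))
best.sort(key=lambda t:t[0])
for t in best[:6]:print(t[:3])
c,sg,x,r=best[0]
o=least_squares(r,[*x,.3,0,0,.4,0,0,0,.35,0,0,.25]);print(o.cost,o.x,'\n',r(o.x)[:-7].reshape(-1,6))
json.dump([o.x.tolist(),list(sg)],open('fk.json','w'))
E
python3 fit.py
```

```text
(np.float64(3.1157234316797995e-06), (-1, -1, -1, -1), array([-0.0002,  1.5707]))
(np.float64(3.115723431679966e-06), (-1, -1, -1, -1), array([-0.0002,  1.5707]))
(np.float64(3.115723431680006e-06), (-1, -1, -1, -1), array([-0.0002,  1.5707]))
(np.float64(3.1157234316800773e-06), (-1, -1, -1, -1), array([-0.0002,  1.5707]))
(np.float64(3.1157234316800934e-06), (-1, -1, -1, -1), array([-0.0002,  1.5707]))
(np.float64(3.115723431680314e-06), (-1, -1, -1, -1), array([-0.0002,  1.5707]))
3.5455225891010217e-06 [-0.0003  1.5706  0.2731 -0.0002 -0.0359  0.5555  0.0016 -0.0156  0.0017
  0.4286 -0.0019  0.0011  0.3681] 
 [[ 0.     -0.      0.      0.0023 -0.0005  0.0001]
 [-0.      0.      0.0001  0.0001  0.0005 -0.0005]
 [-0.0003  0.0001 -0.0001 -0.0002  0.      0.0002]
 [ 0.0003 -0.0001 -0.     -0.0002 -0.0001  0.0002]]
```

```bash
cat > ik.py <<'E'
from fk import *
v,sg=json.load(open('fk.json'));v=np.array(v)
lo=np.array([-2.62,-.44,-1.27,.08,-1.32,.12,-2.74]);hi=np.array([2.62,2.09,1.32,2.57,4.46,2,2.74])
def ik(p,Rg,q0):
    m=(lo+hi)/2
    f=lambda q:np.r_[(fk(v,sg,q)[0]-p)*10,(fk(v,sg,q)[1].inv()*Rg).as_rotvec()*3,.01*(q-m)/(hi-lo)]
    o=least_squares(f,np.clip(q0,lo+.01,hi-.01),bounds=(lo,hi),max_nfev=60)
    e=f(o.x)[:6];return o.x,np.abs(e).max(),(np.minimum(o.x-lo,hi-o.x)).min()
E
python3 - <<'E'
from ik import *
rng=np.random.default_rng(0)
for th in(38,45):
 for fl in(0,1):
  Rg=Rt(np.radians(th))*R.from_euler('z',np.pi*fl)
  z=Rg.as_matrix()[:,2]
  for nm,y,back in(('hover',-.138,.12),('start',-.138,0),('end',.03,0)):
    p=con(P,face(-.006,y,.018))-back*z
    S=[ik(p,Rg,rng.uniform(lo,hi)) for _ in range(25)];S=[s for s in S if s[1]<.02]
    S.sort(key=lambda s:-s[2]);print(th,fl,nm,len(S),*[(s[0].round(2).tolist(),round(s[2],3)) for s in S[:2]])
E
```

```text
38 0 hover 12 ([1.08, 0.17, -0.63, 2.33, -1.22, 0.22, 0.1], np.float64(0.097)) ([1.15, 0.19, -0.71, 2.33, -1.17, 0.21, 0.06], np.float64(0.086))
38 0 start 14 ([0.4, 0.41, 0.01, 2.34, 4.04, 0.35, 1.06], np.float64(0.227)) ([0.17, 0.42, 0.29, 2.36, 4.17, 0.45, 0.91], np.float64(0.212))
38 0 end 13 ([0.58, 0.47, -0.79, 2.43, 2.33, 0.46, 2.44], np.float64(0.139)) ([0.57, 0.46, -0.78, 2.43, 2.34, 0.46, 2.43], np.float64(0.138))
38 1 hover 9 ([1.43, 0.27, -1.05, 2.32, -0.65, 0.12, 2.7], np.float64(0.0)) ([1.43, 0.27, -1.05, 2.32, -0.65, 0.12, 2.7], np.float64(0.0))
38 1 start 8 ([1.19, 0.65, -1.05, 2.29, 2.11, 0.31, -0.01], np.float64(0.193)) ([1.19, 0.65, -1.05, 2.29, 2.11, 0.31, -0.01], np.float64(0.193))
38 1 end 16 ([0.63, 0.49, -0.86, 2.43, 2.28, 0.49, -0.64], np.float64(0.142)) ([0.55, 0.46, -0.77, 2.43, 2.35, 0.45, -0.73], np.float64(0.137))
45 0 hover 11 ([1.41, 0.29, -0.93, 2.44, 4.09, 0.23, 1.18], np.float64(0.114)) ([0.96, 0.19, -0.42, 2.46, 4.26, 0.38, 0.97], np.float64(0.106))
45 0 start 14 ([0.72, 0.48, -0.34, 2.4, 3.6, 0.46, 1.6], np.float64(0.168)) ([0.63, 0.47, -0.23, 2.41, 3.67, 0.49, 1.51], np.float64(0.162))
45 0 end 11 ([0.66, 0.59, -0.93, 2.52, 2.5, 0.74, 2.33], np.float64(0.05)) ([0.49, 0.51, -0.7, 2.53, 2.66, 0.67, 2.12], np.float64(0.039))
45 1 hover 10 ([1.2, 0.23, -0.69, 2.45, 4.21, 0.31, -2.1], np.float64(0.122)) ([0.6, 0.16, -0.02, 2.49, 4.3, 0.46, -2.22], np.float64(0.081))
45 1 start 12 ([1.16, 0.64, -0.93, 2.37, 2.85, 0.39, -0.69], np.float64(0.197)) ([1.07, 0.59, -0.8, 2.38, 3.06, 0.38, -0.93], np.float64(0.192))
45 1 end 18 ([0.66, 0.59, -0.93, 2.52, 2.5, 0.74, -0.82], np.float64(0.049)) ([0.59, 0.55, -0.83, 2.53, 2.57, 0.7, -0.91], np.float64(0.045))
```

```bash
cat > sim.py <<'E'
from ik import *
def jac(q):
    J=np.zeros((6,7));p,M=fk(v,sg,q)
    for i in range(7):
        d=np.array(q,float);d[i]+=1e-5;p2,M2=fk(v,sg,d);J[:3,i]=(p2-p)/1e-5;J[3:,i]=(M2*M.inv()).as_rotvec()/1e-5
    return J
vmax=.7*np.array([2.22,2.22,3.01,3.01,3.14,3.14,3.14])/12
HOME=np.array([0,.434,0,1.573,0,1.134,0])
def step(q,row,mode,lam=.03,k=0.,W=np.ones(7),reset=True):
    p,M=fk(v,sg,q);pt=p+np.array(row[:3])/1000;Mt=R.from_rotvec(row[3:])*M
    q0=q.copy()
    for _ in range(10):
        p,M=fk(v,sg,q);e=np.r_[pt-p,(Mt*M.inv()).as_rotvec()]
        J=jac(q);Jp=J.T@np.linalg.inv(J@J.T+lam**2*np.eye(6))
        dq=Jp@e
        if k: dq=dq+(np.eye(7)-np.linalg.pinv(J)@J)@(k*((HOME if mode=='home' else (lo+hi)/2)-q))
        q=np.clip(q+dq,lo,hi)
        if np.abs(e).max()<1e-4 and not k:break
        if k and _>=3 :break
    d=q-q0;s=np.max(np.abs(d)/vmax)
    return q0+d/max(s,1)
A=[[15,-26,10,-.0133,-.0815,.0382]]*10+[[15,-26,0,0,0,0]]*3
B=[[0,-36,-2,0,0,0]]*12+[[8,0,-23,0,0,0]]*2+[[10,0,-23,0,0,0]]*3
C=[[12,-6,-4,0,0,0],[10,-20,-4,0,0,0]]+[[2,-20,-4,0,0,0]]+[[1,-20,-5,0,0,0]]*6
def run(q,rows,**k):
    for r in rows:q=step(q,r,**k)
    return q
E
python3 - <<'E'
from sim import *
q0=np.array(D[0][0])
for mode,k,lam in(('home',0,.001),('home',0,.05),('home',.05,.01),('home',.2,.01),('mid',.05,.01)):
    qa=run(q0,A,mode=mode,k=k,lam=lam);qb=run(qa,B,mode=mode,k=k,lam=lam);qc=run(np.array(D[1][0]),C,mode=mode,k=k,lam=lam)
    print(mode,k,lam,'\n',qa,'\n',qb,fk(v,sg,qb)[0],'\n',qc,fk(v,sg,qc)[0])
E
```

```text
home 0 0.001 
 [-1.4028 -0.1619  0.178   2.3369  1.0632  0.9225 -0.2757] 
 [-0.9412 -0.2975  1.183   2.5677  1.837   0.2191  0.2649] [ 0.4549 -0.1998  0.2072] 
 [-0.8486 -0.1477  1.2421  2.5323  2.2382  0.12   -0.224 ] [ 0.4567 -0.2458  0.2101]
home 0 0.05 
 [-1.4021 -0.1618  0.1775  2.3368  1.0631  0.9223 -0.2756] 
 [-1.079  -0.3915  1.2454  2.569   1.7784  0.3283  0.3244] [ 0.4612 -0.1942  0.2018] 
 [-0.9265 -0.1807  1.32    2.5088  1.082   0.12    1.0066] [ 0.4361 -0.2348  0.1879]
home 0.05 0.01 
 [-0.6367 -0.116  -0.4878  2.2939  1.0086  0.7992 -0.2031] 
 [-1.2429 -0.1376  1.3121  2.5658  0.8827  0.1207  1.3057] [ 0.4442 -0.0761  0.1555] 
 [-0.4714 -0.0535  0.8895  2.523   0.2718  0.12    1.6862] [ 0.3982 -0.2293  0.1691]
home 0.2 0.01 
 [-0.5171 -0.0912 -0.6131  2.2601  0.9556  0.8142 -0.1824] 
 [-1.2092 -0.1357  1.3068  2.566   0.8097  0.1234  1.3075] [ 0.439  -0.0873  0.154 ] 
 [-0.8278 -0.198   1.1959  2.5378  0.743   0.1232  1.2595] [ 0.4185 -0.2068  0.1795]
mid 0.05 0.01 
 [-0.5728 -0.1156 -0.5422  2.2904  1.0046  0.7893 -0.1957] 
 [-0.8274  0.0326  1.1794  2.5624  1.0013  0.1312  1.109 ] [ 0.3916 -0.2248  0.1467] 
 [0.205  0.0705 0.359  2.4654 1.1916 0.12   0.8432] [ 0.3653 -0.3427  0.1686]
```

```bash
cat > plan.py <<'E'
from sim import *
Rc=R.from_euler('z',P[2])
def barclr(q):   # signed-ish: bar position in tool x (body half 37.5) where bar crosses, and z-behind
    p,M=fk(v,sg,q)
    y=np.linspace(-.235,.235,95);B=np.array([con(P,[P[3],a,.234]) for a in y])
    L=M.inv().apply(B-p)
    # distance to box x±.0375, y±.095, z<-.066 and z>-.30
    d=np.maximum(np.abs(L)-[.0375,.095,1],0);d[:,2]=np.maximum(L[:,2]+.066,0)
    return np.linalg.norm(d,axis=1).min()
def goal(p,qref,az,th,fl,w=.05):
    Rg=R.from_euler('z',az)*Rt(th)*R.from_euler('z',np.pi*fl)
    f=lambda q:np.r_[(fk(v,sg,q)[0]-p)*10,(fk(v,sg,q)[1].inv()*Rg).as_rotvec()*3,w*.1*(q-qref),.3*np.maximum(0,.06-np.minimum(q-lo,hi-q))]
    o=least_squares(f,np.clip(qref,lo+.02,hi-.02),bounds=(lo,hi),max_nfev=100);e=f(o.x)
    return o.x,np.abs(e[:6]).max(),np.minimum(o.x-lo,hi-o.x).min()
E
python3 - <<'E'
from plan import *
qc=np.array(observe()['joints'])
ps=con(P,face(-.009,-.138,.02));pe=con(P,face(-.009,.035,.02))
out=[]
for az in np.radians([-30,-20,-10,0,10,20,30]):
 for th in np.radians([35,38,42]):
  for az2 in (az,):
   a,ea,ma=goal(ps,qc,az,th,1)
   if ea>.02:continue
   b,eb,mb=goal(pe,a,az,th,1)
   if eb>.02:continue
   out.append((min(ma,mb),np.abs(a-qc).max(),np.degrees(az).round(),np.degrees(th).round(),barclr(a),barclr(b),a.round(2),b.round(2),np.abs(a-b).max()))
out.sort(key=lambda t:-t[0])
for o in out[:10]:print(*[x if isinstance(x,np.ndarray) else round(float(x),3) for x in o])
E
```

```text
0.171 1.743 -30.0 38.0 0.0 0.0 [ 0.1   0.39 -0.02  2.4   2.37  0.36 -1.15] [-0.3   0.39 -0.13  2.4   1.74  0.55 -0.96] 0.63
0.149 1.567 -30.0 35.0 0.0 0.0 [ 0.1   0.37  0.    2.36  2.21  0.27 -0.98] [-0.26  0.37 -0.13  2.36  1.62  0.5  -0.8 ] 0.594
0.139 1.623 -20.0 35.0 0.0 0.0 [ 0.45  0.39 -0.31  2.34  2.37  0.26 -0.87] [ 0.04  0.37 -0.4   2.39  1.83  0.49 -0.77] 0.541
0.136 1.662 -20.0 38.0 0.0 0.0 [ 0.45  0.4  -0.31  2.39  2.57  0.35 -1.07] [-0.01  0.39 -0.37  2.43  1.98  0.56 -0.94] 0.594
0.119 1.922 -30.0 42.0 0.0 0.0 [ 0.06  0.41  0.    2.45  2.52  0.49 -1.33] [-0.38  0.41 -0.09  2.45  1.88  0.63 -1.14] 0.649
0.079 1.887 -20.0 42.0 0.002 0.002 [ 0.37  0.42 -0.22  2.45  2.78  0.48 -1.3 ] [-0.13  0.41 -0.27  2.49  2.14  0.64 -1.15] 0.64
```

```bash
sed -i "s/Rg=R.from_euler('z',az)\*Rt(th)\*R.from_euler('z',np.pi\*fl)/Rg=Rt(th)*R.from_euler('x',az)*R.from_euler('z',np.pi*fl)/" plan.py
python3 - <<'E'
from plan import *
qc=np.array(observe()['joints']);print(np.degrees(0))
ps=con(P,face(-.009,-.14,.02));pe=con(P,face(-.009,.035,.02))
out=[]
for fl in(0,1):
 for az in np.radians([-30,-20,-10,0,10,20,30]):
  for th in np.radians([38,41,44]):
   for ref in(qc,np.array([.4,.4,0,2.4,3.,.4,-.5]),np.array([.4,.4,0,2.4,3.,.4,1.5])):
    a,ea,ma=goal(ps,ref,az,th,fl)
    if ea>.02:continue
    b,eb,mb=goal(pe,a,az,th,fl)
    if eb>.02:continue
    z=fk(v,sg,a)[1].apply([0,0,1]);h,eh,mh=goal(ps-.11*z,a,az,th,fl)
    out.append((min(ma,mb,mh+5*(eh<.02)*0),np.abs(a-qc).max(),fl,np.degrees(az).round(),np.degrees(th).round(),barclr(a),barclr(b),np.array([eh,mh]).round(3),a.round(2),b.round(2),h.round(2)))
out.sort(key=lambda t:-t[0])
for o in out[:14]:print(*[x if isinstance(x,np.ndarray) else round(float(x),3) for x in o])
E
```

```text
0.0
0.099 2.256 1.0 -10.0 41.0 0.027 0.027 [0.    0.099] [ 0.99  0.59 -0.94  2.4   2.37  0.59 -0.42] [ 0.51  0.6  -1.03  2.47  2.03  0.92 -0.59] [ 1.24  0.25 -1.07  2.47  2.37  0.27 -0.51]
0.087 1.778 1.0 -30.0 38.0 0.02 0.02 [0.    0.087] [ 0.26  0.52 -0.46  2.42  2.01  0.87 -0.56] [-0.1   0.57 -0.61  2.34  1.6   1.09 -0.58] [ 0.18  0.26 -0.56  2.48  1.66  0.83 -0.38]
0.084 1.925 1.0 -20.0 38.0 0.02 0.02 [0.    0.084] [ 0.55  0.48 -0.61  2.41  2.19  0.67 -0.52] [ 0.14  0.52 -0.74  2.4   1.77  0.94 -0.57] [ 0.53  0.17 -0.63  2.49  1.87  0.48 -0.31]
0.067 1.664 1.0 -10.0 41.0 0.027 0.027 [0.    0.069] [ 0.54  0.43 -0.35  2.43  2.89  0.45 -1.05] [ 0.02  0.41 -0.39  2.5   2.26  0.64 -0.93] [ 0.68  0.13 -0.44  2.5   3.    0.21 -1.19]
0.06 1.37 1.0 -30.0 38.0 0.02 0.02 [0.   0.06] [-0.06  0.48 -0.06  2.44  2.12  0.71 -0.73] [-0.4   0.51 -0.22  2.37  1.59  0.88 -0.61] [-0.19  0.22 -0.14  2.51  1.68  0.71 -0.42]
0.06 2.166 1.0 -10.0 38.0 0.02 0.02 [0.   0.06] [ 0.92  0.53 -0.85  2.37  2.28  0.49 -0.37] [ 0.47  0.54 -0.95  2.43  1.95  0.8  -0.52] [ 1.11  0.19 -0.94  2.42  2.08  0.18 -0.24]
0
[... 762 characters left out ...]
.02 [0.    0.058] [ 0.    0.42  0.07  2.46  2.56  0.48 -0.98] [-0.46  0.42  0.01  2.45  1.89  0.61 -0.76] [ 0.13  0.12 -0.2   2.51  1.93  0.41 -0.39]
0.057 1.744 0.0 -10.0 41.0 0.027 0.027 [0.    0.058] [ 0.27  0.41 -0.02  2.45  3.18  0.45  1.76] [-0.1   0.4  -0.24  2.51  2.32  0.6   2.13] [ 0.51  0.12 -0.26  2.51  3.13  0.22  1.82]
0.057 1.521 1.0 -30.0 38.0 0.02 0.02 [0.    0.057] [-0.35  0.5   0.31  2.47  2.28  0.58 -0.93] [-0.71  0.5   0.18  2.39  1.61  0.69 -0.66] [-0.23  0.22 -0.1   2.51  1.68  0.71 -0.42]
0.057 1.623 1.0 -10.0 38.0 0.02 0.02 [0.    0.057] [ 0.5   0.41 -0.31  2.4   2.81  0.35 -0.99] [-0.02  0.38 -0.32  2.47  2.17  0.53 -0.83] [ 1.1   0.19 -0.93  2.42  2.09  0.18 -0.25]
```

>>> {"api": "step_arm", "payload": {
  "steps": [
    [-6, 14, 8, 0, 0, 0],
    [-6, 20, 10, 0, 0, 0],
    [-6, 25, 10, 0, 0, 0],
    [-4, 30, 10, 0, 0, 0],
    [-4, 30, 10, 0, 0, 0],
    [0, 32, 10, 0, 0, 0],
    [0, 32, 10, 0, 0, 0],
    [0, 32, 8, 0, 0, 0],
    [0, 32, 8, 0, 0, 0],
    [0, 32, 8, 0, 0, 0],
    [0, 32, 8, 0, 0, 0],
    [0, 32, 8, 0, 0, 0],
    [0, 32, 8, 0, 0, 0],
    [0, 0, 0, 0, 0, 0]
  ]
}}

```text
clock: 5.23
position: [0.4498, 0.216, 0.3274]
ee_rot: [-0.054, 2.406, 0.005]
force: [-0.4, -0.1, 0.2]
width: 0.005
gripper_force: 0.0
```

```bash
python3 - <<'E'
from h import *
s=observe();print(np.array(s['joints']),s['position'],s['ee_rot'])
E
```

```text
[-1.0133 -0.1466  0.0219  2.2622  0.9046  0.7802  0.0365] [0.4498 0.216  0.3274] [-0.0545  2.4061  0.0049]
```

```bash
cat > rows.py <<'E'
from plan import *
def rows_of(qs,n):   # joint waypoints -> cartesian rows
    out=[];path=[]
    for a,b,m in zip(qs[:-1],qs[1:],n):path+= [a+(b-a)*t for t in np.arange(1,m+1)/m]
    pr=fk(v,sg,qs[0])
    for q in path:
        p,M=fk(v,sg,q);out.append(np.r_[(p-pr[0])*1000,(M*pr[1].inv()).as_rotvec()]);pr=(p,M)
    return out,path
E
python3 - <<'E'
from rows import *
qc=np.array(observe()['joints'])
ps=con(P,face(-.009,-.14,.02))
a,_,_=goal(ps,np.array([.14,.42,-.09,2.44,2.45,.52,-.85]),np.radians(-20),np.radians(38),1)
M=fk(v,sg,a)[1];h,eh,_=goal(ps-.11*M.apply([0,0,1]),np.array([.15,.12,-.22,2.51,1.92,.42,-.39]),np.radians(-20),np.radians(38),1)
print('a',a,'h',h,eh,fk(v,sg,h)[0])
def test(n,qs,m):
    rw,path=rows_of(qs,m)
    print(n,'maxstep',np.max([np.linalg.norm(r[:3]) for r in rw]).round(1),np.max([np.linalg.norm(r[3:]) for r in rw]).round(3),'barclr',min(barclr(q) for q in path).round(3),'tipz',min(fk(v,sg,q)[0][2] for q in path).round(3))
    for w in qs[1:-1]:print('  wp',fk(v,sg,w)[0],fk(v,sg,w)[1].apply([0,0,1]))
    for lam in(.001,.05):
        q=run(qc,rw,mode='home',lam=lam);print('  end',q,fk(v,sg,q)[0])
test('direct',[qc,h],[20])
W1=np.array([-1.0,.35,0,1.9,.9,.75,0]);W2=np.array([.1,.35,-.1,1.9,1.9,.6,-.35])
test('via',[qc,W1,W2,h],[9,14,10])
test('via1',[qc,W2,h],[18,10])
test('via1a',[qc,W2,h,a],[18,10,8])
E
```

```text
a [ 0.1365  0.4173 -0.0926  2.4451  2.4507  0.5178 -0.8478] h [ 0.1632  0.1252 -0.2362  2.5101  1.9206  0.4184 -0.3876] 3.115420831837983e-06 [ 0.4908 -0.1542  0.1777]
direct maxstep 24.7 0.037 barclr 0.008 tipz 0.178
  end [-0.4606  0.1028  0.4496  2.5528  2.0633  0.3393 -0.5245] [ 0.4908 -0.1542  0.1777]
  end [-0.4577  0.1019  0.4457  2.5522  2.0578  0.3397 -0.5192] [ 0.4908 -0.1542  0.1779]
via maxstep 55.5 0.06 barclr 0.0 tipz 0.178
  wp [0.5539 0.3998 0.2345] [ 0.6131 -0.0336 -0.7893]
  wp [ 0.7984 -0.2572  0.3812] [ 0.7541 -0.526  -0.3933]
  end [-0.4586  0.1028  0.4473  2.5526  2.0626  0.3396 -0.5239] [ 0.4908 -0.1542  0.1777]
  end [-0.4515  0.1025  0.4389  2.5519  2.0581  0.3405 -0.52  ] [ 0.4909 -0.1542  0.1778]
via1 maxstep 41.2 0.051 barclr 0.0 tipz 0.178
  wp [ 0.7984 -0.2572  0.3812] [ 0.7541 -0.526  -0.3933]
  end [-0.4044  0.1028  0.3858  2.5492  2.0452  0.3466 -0.5092] [ 0.4908 -0.1542  0.1777]
  end [-0.4012  0.1023  0.3819  2.5487  2.0413  0.3469 -0.5055] [ 0.4909 -0.1542  0.1778]
via1a maxstep 41.2 0.051 barclr 0.0 tipz 0.096
  wp [ 0.7984 -0.2572  0.3812] [ 0.7541 -0.526  -0.3933]
  wp [ 0.4908 -0.1542  0.1777] [ 0.5915 -0.3191 -0.7405]
  end [-0.0464  0.4179  0.1371  2.4594  2.613   0.473  -1.031 ] [ 0.5559 -0.1893  0.0962]
  end [-0.0362  0.4165  0.1236  2.4582  2.5999  0.4742 -1.0171] [ 0.5559 -0.1892  0.0965]
```

```bash
python3 - <<'E'
from rows import *
qc=np.array(observe()['joints'])
Lz,T=np.radians(-20),np.radians(38)
ps=con(P,face(-.009,-.147,.02));pe=con(P,face(-.009,.04,.02))
M=Rt(T)*R.from_euler('x',Lz)*R.from_euler('z',np.pi);z=M.apply([0,0,1]);ph=ps-.11*z
p0,M0=fk(v,sg,qc);rv=(M*M0.inv()).as_rotvec();print('rot',rv,'d1',(ph-p0)*1000,'d2',(ps-ph)*1000,'d3',(pe-ps)*1000)
for nm,wp in(('straight',[]),('lift',[[.44,-.10,.30]]),('lift2',[[.43,-.02,.30],[.46,-.14,.24]])):
    pts=[p0]+[np.array(w) for w in wp]+[ph];rows=[];N=20//(len(pts)-1)
    for i,(a,b) in enumerate(zip(pts[:-1],pts[1:])):
        for _ in range(N):rows.append(np.r_[(b-a)*1000/N,rv/(N*(len(pts)-1))])
    rows+=[np.r_[(ps-ph)*1000/8,0,0,0]]*8
    n2=len(rows);rows+=[np.r_[(pe-ps)*1000/40,0,0,0]]*40
    q=qc;c=[];mg=[]
    for i,r in enumerate(rows):
        q=step(q,r,'home',lam=.01);c.append(barclr(q));mg.append(np.minimum(q-lo,hi-q).min())
        if i in(N*(len(pts)-1)-1,n2-1,len(rows)-1):print('  ',i,q,fk(v,sg,q)[0])
    print(nm,'clr',np.round(c[:n2],3),'margin',np.min(mg[:n2-8]),np.min(mg[n2-8:n2]),np.min(mg[n2:]))
E
```

```text
rot [-0.2582  0.0592 -0.2265] d1 [  41.9986 -378.0054 -149.7123] d2 [ 65.0606 -35.1059 -81.4537] d3 [ -7.3097 186.8571   0.    ]
   19 [-0.486   0.1056  0.5093  2.5533  2.1268  0.3211 -0.5635] [ 0.4911 -0.1612  0.1777]
   27 [-0.0813  0.4229  0.2079  2.4595  2.6999  0.4585 -1.1049] [ 0.5562 -0.1963  0.0962]
   67 [-0.7427  0.438   0.3555  2.468   1.9962  0.4751 -0.9017] [ 0.5489 -0.0095  0.0962]
straight clr [0.167 0.16  0.152 0.144 0.135 0.125 0.115 0.106 0.098 0.089 0.081 0.072
 0.064 0.055 0.047 0.038 0.031 0.024 0.02  0.02  0.02  0.02  0.02  0.02
 0.02  0.02  0.02  0.02 ] margin 0.01573384886098772 0.02406428066258881 0.07668108974341514
   19 [-0.6272  0.1119  0.6631  2.5576  2.1386  0.3042 -0.5691] [ 0.4907 -0.1602  0.1768]
   27 [-0.1439  0.4289  0.2778  2.4605  2.7307  0.4428 -1.1429] [ 0.5558 -0.1953  0.0953]
   67 [-0.8431  0.4592  0.4846  2.4689  2.0378  0.4176 -0.9444] [ 0.5485 -0.0085  0.0953]
lift clr [0.172 0.17  0.167 0.163 0.161 0.158 0.156 0.153 0.151 0.145 0.131 0.116
 0.102 0.087 0.073 0.058 0.045 0.032 0.023 0.021 0.021 0.02  0.02  0.02
 0.02  0.019 0.019 0.019] margin 0.0 0.02060503229162247 0.07643221235962638
   17 [-0.709   0.1095  0.7711  2.5654  2.2278  0.288  -0.6464] [ 0.4907 -0.161   0.1787]
   25 [-0.1729  0.43    0.3281  2.467   2.8127  0.4426 -1.2245] [ 0.5558 -0.1961  0.0973]
   65 [-0.8998  0.4709  0.5695  2.4805  2.1399  0.3877 -1.0481] [ 0.5485 -0.0092  0.0972]
lift2 clr [0.172 0.17  0.167 0.164 0.161 0.159 0.147 0.134 0.122 0.109 0.097 0.084
 0.071 0.058 0.045 0.034 0.025 0.02  0.019 0.019 0.019 0.02  0.02  0.02
 0.02  0.02 ] margin 0.004645447639689326 0.01358638543427082 0.06726151124498703
```

>>> {"api": "step_arm", "payload": {
  "steps": [
    [2.1, -18.9, -7.5, -0.0129, 0.003, -0.0113],
    [2.1, -18.9, -7.5, -0.0129, 0.003, -0.0113],
    [2.1, -18.9, -7.5, -0.0129, 0.003, -0.0113],
    [2.1, -18.9, -7.5, -0.0129, 0.003, -0.0113],
    [2.1, -18.9, -7.5, -0.0129, 0.003, -0.0113],
    [2.1, -18.9, -7.5, -0.0129, 0.003, -0.0113],
    [2.1, -18.9, -7.5, -0.0129, 0.003, -0.0113],
    [2.1, -18.9, -7.5, -0.0129, 0.003, -0.0113],
    [2.1, -18.9, -7.5, -0.0129, 0.003, -0.0113],
    [2.1, -18.9, -7.5, -0.0129, 0.003, -0.0113],
    [2.1, -18.9, -7.5, -0.0129, 0.003, -0.0113],
    [2.1, -18.9, -7.5, -0.0129, 0.003, -0.0113],
    [2.1, -18.9, -7.5, -0.0129, 0.003, -0.0113],
    [2.1, -18.9, -7.5, -0.0129, 0.003, -0.0113],
    [2.1, -18.9, -7.5, -0.0129, 0.003, -0.0113],
    [2.1, -18.9, -7.5, -0.0129, 0.003, -0.0113]
  ]
}}

```text
clock: 6.57
position: [0.4832, -0.0961, 0.2049]
ee_rot: [0.078, 2.444, -0.338]
force: [0.6, -0.5, 0.3]
width: 0.006
gripper_force: 0.0
```

```bash
cat > chk.py <<'E'
from rows import *
Lz,T=np.radians(-20),np.radians(38)
M=Rt(T)*R.from_euler('x',Lz)*R.from_euler('z',np.pi)
s=observe();print(np.array(s['joints']),s['position'],s['clock'],'clr',barclr(np.array(s['joints'])),'face',tcpface())
ps=con(P,face(-.009,-.147,.02));ph=ps-.11*M.apply([0,0,1]);p=np.array(s['position'])
print('rot',(M*R.from_rotvec(s['ee_rot']).inv()).as_rotvec(),'to h',(ph-p)*1000,'to s',(ps-p)*1000)
E
python3 chk.py
```

```text
[-0.641  -0.0254  0.4352  2.5421  1.5902  0.3993 -0.1559] [ 0.4832 -0.0961  0.2049] 6.5667 clr 0.03568388027578241 face [-0.0031 -0.044   0.1486]
rot [-0.0479  0.0103 -0.0364] to h [  7.8602 -65.1315 -27.2697] to s [  72.9208 -100.2374 -108.7233]
```

>>> {"api": "step_arm", "payload": {
  "steps": [
    [2.5, -17, -6, -0.012, 0.0026, -0.009],
    [2.5, -17, -6, -0.012, 0.0026, -0.009],
    [2.5, -17, -7, -0.012, 0.0026, -0.009],
    [2.5, -17, -7, -0.012, 0.0026, -0.009],
    [0, 0, 0, 0, 0, 0]
  ]
}}

```text
clock: 6.98
position: [0.4929, -0.1653, 0.1785]
ee_rot: [0.101, 2.447, -0.418]
force: [-0.3, -0.6, 0.0]
width: 0.006
gripper_force: 0.0
```

```bash
python3 chk.py
```

```text
[-0.4733  0.1072  0.502   2.5463  2.1142  0.3175 -0.5453] [ 0.4929 -0.1653  0.1785] 6.9833 clr 0.018030562657126267 face [-0.0126 -0.1136  0.123 ]
rot [ 0.0022 -0.0018  0.001 ] to h [-1.7888  4.1292 -0.8115] to s [ 63.2718 -30.9767 -82.2651]
```

>>> {"api": "step_arm", "payload": {
  "steps": [
    [7.9, -3.9, -10.3, 0, 0, 0],
    [7.9, -3.9, -10.3, 0, 0, 0],
    [7.9, -3.9, -10.3, 0, 0, 0],
    [7.9, -3.9, -10.3, 0, 0, 0],
    [7.9, -3.9, -10.3, 0, 0, 0],
    [7.9, -3.9, -10.3, 0, 0, 0],
    [7.9, -3.9, -10.3, 0, 0, 0],
    [5, -3, -7, 0, 0, 0],
    [0, 0, 0, 0, 0, 0]
  ]
}}

```text
clock: 7.73
position: [0.5544, -0.1934, 0.0998]
ee_rot: [0.099, 2.445, -0.415]
force: [0.4, 0.3, -0.7]
width: 0.005
gripper_force: 0.0
```

```bash
python3 chk.py; python3 - <<'E'
from h import *
import cv2
t=cams.get_image('wrist')[:,:,::-1];s=cams.get_image('scene')[150:350,200:400,::-1]
g=lambda i:cv2.LUT(i,np.array([255*(k/255)**.6 for k in range(256)],np.uint8))
cv2.imwrite('pics/in.png',np.hstack([cv2.resize(g(t.copy()),(400,300)),cv2.resize(g(s.copy()),(400,400),interpolation=cv2.INTER_CUBIC)[:300]]))
cv2.imwrite('pics/in.png',np.hstack([cv2.copyMakeBorder(cv2.resize(g(t.copy()),(400,300)),0,100,0,0,cv2.BORDER_CONSTANT),cv2.resize(g(s.copy()),(400,400),interpolation=cv2.INTER_CUBIC)]))
E
```

```text
[-0.0942  0.411   0.2032  2.4658  2.6635  0.4564 -1.0799] [ 0.5544 -0.1934  0.0998] 7.7333 clr 0.019685919763959232 face [-0.0083 -0.144   0.0239]
rot [ 0.0007 -0.0003 -0.0006] to h [-63.2674  32.222   77.9155] to s [ 1.7932 -2.8839 -3.5381]
```

View pics/in.png

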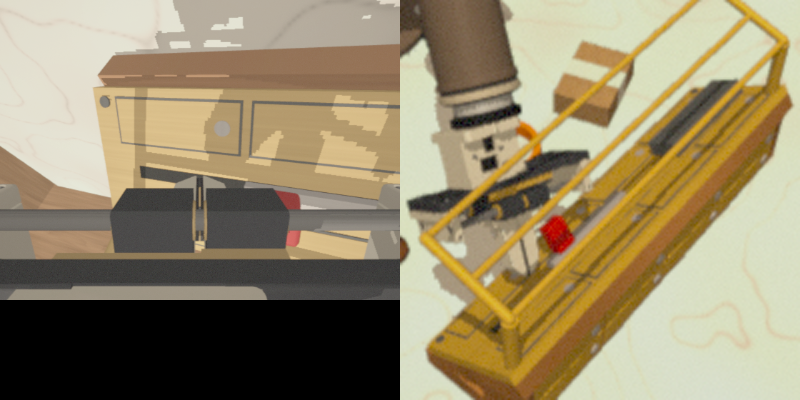

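The inset views show the shut fingers just right of the red grip, which is at (290,215) on the left and (557,235) on the right. They sit on the track, under the bar and clear of it. I'll start pushing; the stop can't come before 93 mm of grip travel.

>>> {"api": "step_arm", "payload": {
  "steps": [
    [0, 2, 0, 0, 0, 0],
    [-0.1, 3, 0, 0, 0, 0],
    [-0.2, 4, 0, 0, 0, 0],
    [-0.2, 5, 0, 0, 0, 0],
    [-0.2, 6, 0, 0, 0, 0],
    [-0.2, 6, 0, 0, 0, 0]
  ],
  "force": 20
}}

```text
clock: 8.33
position: [0.5536, -0.1664, 0.1011]
ee_rot: [0.1, 2.443, -0.414]
force: [-0.3, -4.0, 1.7]
width: 0.006
gripper_force: 2.2
```

```bash
python3 chk.py
```

```text
[-0.1925  0.4051  0.2266  2.4811  2.5705  0.4657 -1.0603] [ 0.5536 -0.1664  0.1011] 8.3333 clr 0.01899358485272379 face [-0.0073 -0.1171  0.0249]
rot [ 0.0005  0.0021 -0.0008] to h [-62.4636   5.2351  76.5318] to s [  2.597  -29.8708  -4.9219]
```

>>> {"api": "step_arm", "payload": {
  "steps": [
    [-0.2, 6, -0.3, 0, 0, 0],
    [-0.2, 6, -0.3, 0, 0, 0],
    [-0.2, 6, -0.3, 0, 0, 0],
    [-0.2, 6, -0.3, 0, 0, 0],
    [-0.2, 6, -0.3, 0, 0, 0],
    [-0.2, 6, -0.3, 0, 0, 0],
    [-0.2, 6, -0.3, 0, 0, 0],
    [-0.2, 6, 0, 0, 0, 0],
    [-0.2, 6, 0, 0, 0, 0],
    [-0.2, 4, 0, 0, 0, 0],
    [0, 3, 0, 0, 0, 0]
  ]
}}

```text
clock: 9.25
position: [0.5516, -0.1051, 0.099]
ee_rot: [0.099, 2.443, -0.414]
force: [-2.7, -4.8, 7.6]
width: 0.007
gripper_force: 3.2
```

```bash
python3 chk.py
```

```text
[-0.4083  0.4105  0.2664  2.4972  2.3516  0.4843 -1.0121] [ 0.5516 -0.1051  0.099 ] 9.25 clr 0.02007811392248176 face [-0.0082 -0.0556  0.0228]
rot [ 0.0005  0.0022 -0.0017] to h [-60.4832 -56.1416  78.6854] to s [  4.5773 -91.2475  -2.7682]
```

>>> {"api": "step_arm", "payload": {
  "steps": [
    [-0.8, 1, 1, 0, 0, 0],
    [-0.7, 3, 0.7, 0, 0, 0],
    [-0.2, 3, 0, 0, 0, 0],
    [-0.1, 3, 0, 0, 0, 0],
    [0, 0, 0, 0, 0, 0]
  ]
}}

```text
clock: 9.67
position: [0.5498, -0.0946, 0.1002]
ee_rot: [0.097, 2.444, -0.413]
force: [-1.3, -3.0, 2.3]
width: 0.008
gripper_force: 1.6
```

```bash
python3 chk.py; python3 - <<'E'
from h import *
import cv2
s=cams.get_image('scene')[150:350,200:400,::-1];t=cams.get_image('wrist')[:,:,::-1]
g=lambda i:cv2.LUT(i,np.array([255*(k/255)**.6 for k in range(256)],np.uint8))
cv2.imwrite('pics/p2.png',np.hstack([cv2.copyMakeBorder(cv2.resize(g(t.copy()),(400,300)),0,100,0,0,cv2.BORDER_CONSTANT),cv2.resize(g(s.copy()),(400,400),interpolation=cv2.INTER_CUBIC)]))
E
```

```text
[-0.4475  0.4058  0.2766  2.4993  2.3093  0.4816 -0.9956] [ 0.5498 -0.0946  0.1002] 9.6667 clr 0.020263411392074118 face [-0.0087 -0.0451  0.0247]
rot [-0.0002  0.001  -0.003 ] to h [-58.6497 -66.6053  77.4648] to s [   6.4109 -101.7112   -3.9889]
```

View pics/p2.png

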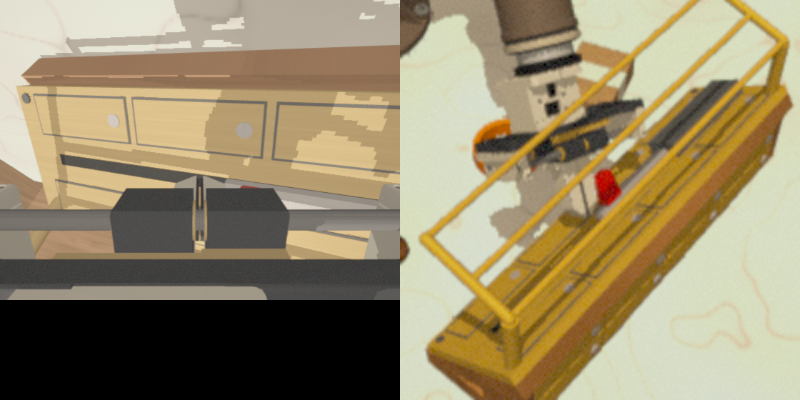

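The grip now sits at (607,188) in the right half, with the tongue at the cover's mouth. From here I'll creep and watch the force.

>>> {"api": "step_arm", "payload": {
  "steps": [
    [-0.1, 2, 0, 0, 0, 0],
    [-0.1, 2, 0, 0, 0, 0],
    [-0.1, 2, 0, 0, 0, 0],
    [-0.1, 2, 0, 0, 0, 0]
  ]
}}

```text
clock: 10.1
position: [0.5494, -0.0874, 0.1003]
ee_rot: [0.099, 2.444, -0.413]
force: [0.2, -4.2, 1.8]
width: 0.004
gripper_force: 2.0
```

>>> {"api": "step_arm", "payload": {
  "steps": [
    [-0.1, 2, 0, 0, 0, 0],
    [-0.1, 2, 0, 0, 0, 0],
    [-0.1, 2, 0, 0, 0, 0],
    [-0.1, 2, 0, 0, 0, 0]
  ]
}}

```text
clock: 10.43
position: [0.5491, -0.0791, 0.1003]
ee_rot: [0.098, 2.444, -0.413]
force: [0.1, -4.4, -0.2]
width: 0.007
gripper_force: 2.0
```

>>> {"api": "step_arm", "payload": {
  "steps": [
    [-0.1, 2, 0, 0, 0, 0],
    [-0.1, 2, 0, 0, 0, 0],
    [-0.1, 2, 0, 0, 0, 0],
    [-0.1, 2, 0, 0, 0, 0]
  ]
}}

```text
clock: 10.77
position: [0.5487, -0.0711, 0.1003]
ee_rot: [0.098, 2.444, -0.413]
force: [1.0, -3.5, 0.3]
width: 0.005
gripper_force: 1.8
```

>>> {"api": "step_arm", "payload": {
  "steps": [
    [-0.1, 2, 0, 0, 0, 0],
    [-0.1, 2, 0, 0, 0, 0],
    [-0.1, 2, 0, 0, 0, 0]
  ]
}}

```text
clock: 11.02
position: [0.5484, -0.0651, 0.1004]
ee_rot: [0.098, 2.444, -0.413]
force: [1.4, -3.4, 0.2]
width: 0.005
gripper_force: 1.8
```

>>> {"api": "step_arm", "payload": {
  "steps": [
    [-0.1, 2, 0, 0, 0, 0],
    [-0.1, 2, 0, 0, 0, 0],
    [-0.1, 2, 0, 0, 0, 0]
  ]
}}

```text
clock: 11.27
position: [0.5481, -0.0591, 0.1004]
ee_rot: [0.098, 2.444, -0.413]
force: [1.3, -4.5, 0.6]
width: 0.008
gripper_force: 1.8
```

>>> {"api": "step_arm", "payload": {
  "steps": [
    [-0.1, 2, 0, 0, 0, 0],
    [-0.1, 2, 0, 0, 0, 0],
    [-0.1, 2, 0, 0, 0, 0]
  ]
}}

```text
clock: 11.52
position: [0.5478, -0.0532, 0.1004]
ee_rot: [0.098, 2.444, -0.413]
force: [1.0, -4.6, -0.0]
width: 0.005
gripper_force: 1.8
```

>>> {"api": "step_arm", "payload": {
  "steps": [
    [-0.1, 2, 0, 0, 0, 0],
    [-0.1, 2, 0, 0, 0, 0],
    [-0.1, 2, 0, 0, 0, 0]
  ]
}}

```text
clock: 11.77
position: [0.5475, -0.0472, 0.1004]
ee_rot: [0.098, 2.444, -0.413]
force: [0.8, -4.2, 1.2]
width: 0.006
gripper_force: 1.8
```

>>> {"api": "step_arm", "payload": {
  "steps": [
    [-0.1, 1.5, 0, 0, 0, 0],
    [-0.1, 1.5, 0, 0, 0, 0],
    [0, 1.5, 0, 0, 0, 0]
  ]
}}

```text
clock: 12.02
position: [0.5472, -0.0427, 0.1003]
ee_rot: [0.098, 2.444, -0.413]
force: [1.3, -4.7, 0.9]
width: 0.003
gripper_force: 1.9
```

>>> {"api": "step_arm", "payload": {
  "steps": [
    [-0.1, 1.5, 0, 0, 0, 0],
    [-0.1, 1.5, 0, 0, 0, 0],
    [0, 1.5, 0, 0, 0, 0]
  ]
}}

```text
clock: 12.27
position: [0.547, -0.0382, 0.1003]
ee_rot: [0.098, 2.444, -0.413]
force: [1.2, -4.4, 0.1]
width: 0.005
gripper_force: 1.9
```

>>> {"api": "step_arm", "payload": {
  "steps": [
    [-0.1, 1.5, 0, 0, 0, 0],
    [-0.1, 1.5, 0, 0, 0, 0],
    [0, 1.5, 0, 0, 0, 0]
  ]
}}

```text
clock: 12.52
position: [0.5468, -0.034, 0.1004]
ee_rot: [0.099, 2.444, -0.414]
force: [1.8, -4.9, 0.0]
width: 0.007
gripper_force: 2.4
```

>>> {"api": "step_arm", "payload": {
  "steps": [
    [0, 1, 0, 0, 0, 0],
    [-0.1, 1, 0, 0, 0, 0],
    [0, 1, 0, 0, 0, 0]
  ]
}}

```text
clock: 12.77
position: [0.5466, -0.0315, 0.1004]
ee_rot: [0.1, 2.444, -0.414]
force: [2.0, -6.7, 0.7]
width: 0.0
gripper_force: 2.9
```

>>> {"api": "step_arm", "payload": {
  "steps": [
    [0, 1, 0, 0, 0, 0],
    [0, 1, 0, 0, 0, 0]
  ]
}}

```text
clock: 12.93
position: [0.5465, -0.0304, 0.1005]
ee_rot: [0.101, 2.443, -0.416]
force: [4.2, -12.0, -0.5]
width: 0.007
gripper_force: 4.7
```

>>> {"api": "step_arm", "payload": {
  "steps": [
    [0, 1, 0, 0, 0, 0],
    [0, 0, 0, 0, 0, 0]
  ]
}}

```text
clock: 13.1
position: [0.5463, -0.0303, 0.1006]
ee_rot: [0.103, 2.443, -0.417]
force: [2.1, -11.7, 0.8]
width: 0.009
gripper_force: 5.0
```

>>> {"api": "step_arm", "payload": {
  "steps": [
    [0, 1.5, 0, 0, 0, 0],
    [0, 0, 0, 0, 0, 0]
  ]
}}

```text
clock: 13.27
position: [0.5461, -0.0301, 0.1008]
ee_rot: [0.105, 2.443, -0.419]
force: [2.8, -14.5, 0.4]
width: 0.002
gripper_force: 6.5
```

Three pushes moved it almost nothing while the force rose to 14.5 N, so it's a hard stop. I'm backing off along the track and then out.

>>> {"api": "step_arm", "payload": {
  "steps": [
    [0, -4, 0, 0, 0, 0],
    [0.2, -6, 0, 0, 0, 0],
    [0.3, -8, 0, 0, 0, 0],
    [0.3, -8, 0, 0, 0, 0],
    [0.2, -6, 0, 0, 0, 0],
    [0, 0, 0, 0, 0, 0]
  ]
}}

```text
clock: 13.77
position: [0.5474, -0.059, 0.1001]
ee_rot: [0.099, 2.445, -0.413]
force: [0.1, -1.0, -0.6]
width: 0.003
gripper_force: 0.0
```

>>> {"api": "step_arm", "payload": {
  "steps": [
    [-5.9, 3.2, 7.4, 0, 0, 0],
    [-5.9, 3.2, 7.4, 0, 0, 0],
    [-5.9, 3.2, 7.4, 0, 0, 0],
    [-5.9, 3.2, 7.4, 0, 0, 0],
    [-5.9, 3.2, 7.4, 0, 0, 0],
    [-5.9, 3.2, 7.4, 0, 0, 0],
    [0, 0, 0, 0, 0, 0]
  ]
}}

```text
clock: 14.35
position: [0.5118, -0.0377, 0.1452]
ee_rot: [0.096, 2.444, -0.41]
force: [0.0, -0.4, 0.0]
width: 0.005
gripper_force: 0.0
```

```bash
python3 chk.py; python3 - <<'E'
from h import *
import cv2
c=cams.get_calibration('wrist');t=cams.get_image('wrist')[:,:,::-1]; cs=cams.get_calibration('scene');s=cams.get_image('scene')[130:330,210:410,::-1]
for y in(.05,.055,.06,.065,.07):print(y,proj(c,con(P,face(0,y,.047)))[0]*400/560,(proj(cs,con(P,face(0,y,.047)))[0]-[210,130])*2+[400,0])
g=lambda i:cv2.LUT(i,np.array([255*(k/255)**.6 for k in range(256)],np.uint8))
cv2.imwrite('pics/p3.png',np.hstack([cv2.copyMakeBorder(cv2.resize(g(t.copy()),(400,300)),0,100,0,0,cv2.BORDER_CONSTANT),cv2.resize(g(s.copy()),(400,400),interpolation=cv2.INTER_CUBIC)]))
E
```

```text
[-0.8021  0.2504  0.4358  2.5322  1.8202  0.4623 -0.6433] [ 0.5118 -0.0377  0.1452] 14.35 clr 0.02034927469552505 face [-0.0121  0.0132  0.082 ]
rot [-0.0017  0.0014 -0.0042] to h [ -20.7192 -123.4934   32.4515] to s [  44.3414 -158.5992  -49.0022]
0.05 [255.2128 188.9412] [611.4478 187.9682]
0.055 [261.251  189.8662] [614.063  185.4233]
0.06 [267.3894 190.8065] [616.6652 182.8911]
0.065 [273.6306 191.7626] [619.2546 180.3714]
0.07 [279.9771 192.7348] [621.8312 177.8641]
```

View pics/p3.png

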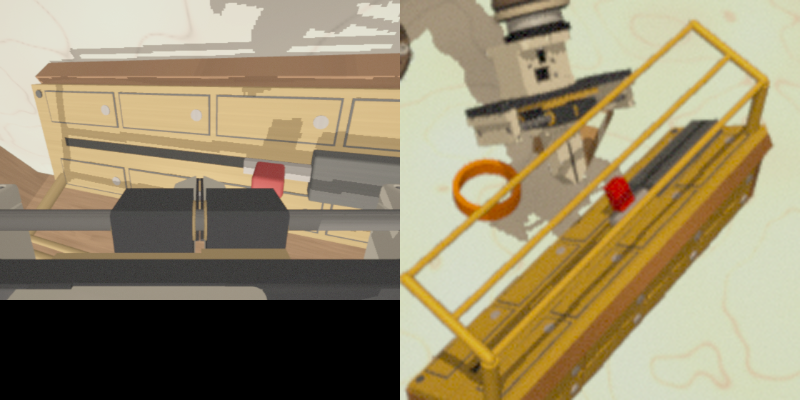

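The grip now sits at (268,180) and (619,193), with its tongue deep in the cover. The gripper is clear of everything, so I'm handing in.

```bash
python3 -c "
from cell import job;print(job.sign_off())"
```

```text
the job is handed in; nothing more can be done
None
```

The lock grip is pushed home against its hidden stop with about 15 N of measured push, and the gripper is clear; I kept the arm away from the parcel, tape roll and stamp, and handed the job in at about 14.5 s, but the sign-off gave no verdict.

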